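Close up the spice row

TASK

Tidy the spice rack by pushing with the fingertips only. Push the salt shaker across the worktop into the gap between the two jars and the sliding bookend, until it stands against the rack's back fence beside them; then slide the bookend along the fence until the three stand snugly side by side in line. Do not pinch, lift or tip anything, and leave the other things on the worktop alone.

Things in the scene. Friction and masses are not known exactly. Their poses are not given: they have to be found in the camera images.
- salt_shaker: round clear salt shaker with a grey domed cap, 44 mm diameter, 90 mm tall, about 0.1 kg, loose on the worktop in front of the rack. Origin: centre of its underside, z up. Friction on the worktop about 0.6 (varies by a fifth): a push higher than about 28 mm above the worktop can tip it
- spice_rack: wooden rack that does not shift: low back fence, fixed end at its left, sliding bookend at its right; no floor, no front, the jars stand on the worktop. Origin: on the worktop where the fence's front face meets the fixed end's inner face. x points back through the fence, y along the fence toward the fixed end; the row is at x -41 to 0 mm, y negative. Fence top 46 mm; feet reach 52 mm behind it
- rack_end (a point): middle of the top of the rack's fixed end, 62 mm above the worktop, axes as the rack's. The fixed end is an upright plate 12 mm thick (rack y 0 to +12 mm) and 66 mm deep (rack x -54 to +12 mm)
- bookend (a joint): how far the bookend has slid along the fence toward the fixed end, m; 0 = fully open. Clear length between bookend and fixed end = 0.190 - value; travel 0.10. It slides with about 1.5 N and stays where it is left. With both jars and the shaker in line the row is 126 mm long: snug at about 0.064
- bookend_push (a point): middle of the bookend's outer face (away from the jars), 33 mm above the worktop, axes as the rack's; push it along the rack's +y. The bookend is an upright wooden plate, 12 mm thick (along y), 50 mm deep (rack x -51 to -1 mm), top 63 mm high, hooked over the fence by a saddle 26 mm wide and 59 mm high
- spice_jar_1: round spice jar, dark cap, blue label, 41 mm diameter, 105 mm tall, 0.11 kg, loose, standing in the rack at the fence. Either jar may be the one next to the fixed end. Origin: centre of its underside
- spice_jar_3: round spice jar, dark cap, dark and green label, 41 mm diameter, 105 mm tall, 0.11 kg, loose, standing in the rack at the fence. Either jar may be the one next to the fixed end. Origin: centre of its underside
- pepper_mill: brown wooden pepper mill, 58 mm across, 150 mm tall, at the back left of the rack. Bystander. Origin: centre of its underside
- kitchen_timer: round white and dark wind-up kitchen timer, 58 mm across, 41 mm tall, near the front edge. Bystander. Origin: centre of its underside
- note_pad: yellow square note pad, 75x75x11 mm, near the front edge, left. Bystander. Origin: centre of its underside
- pen: blue pen, 145 mm long, 9 mm thick, lying on the note pad. Bystander. Origin: centre of its underside
- mug_1: white mug, 83 mm wide, 70 mm tall, far left. Bystander. Origin: centre of its underside
- stove_lighter: long stove lighter lying flat, 240 mm long, 19 mm high, behind the sink. Bystander. Origin: centre of its underside
- scissors: scissors with blue handles lying flat, 199 mm long, at the back right. Bystander. Origin: centre of its underside

How it is judged (in metres and radians):
On the way, in this order (a step that is already met when the one before it is completed fails the run):
1. the salt shaker stands upright in the gap, against the fence (within 8 mm), while the bookend is still open (x of salt_shaker in the frame of spice_rack between -0.03 and -0.016 m and y of salt_shaker in the frame of spice_rack between -0.17 and -0.09 m and angle between each of salt_shaker, spice_jar_1, spice_jar_3's own z axis and vertical below 0.12 rad and x of spice_jar_1 in the frame of spice_rack between -0.03 and -0.015 m and y of spice_jar_1 in the frame of spice_rack between -0.085 and -0.014 m and x of spice_jar_3 in the frame of spice_rack between -0.03 and -0.015 m and y of spice_jar_3 in the frame of spice_rack between -0.085 and -0.014 m and value of joint bookend below 0.045 m), for 0.2 s.
2. the bookend has been slid up to the row (less than 5 mm of slack left in all) (value of joint bookend above 0.0595 m), for 0.2 s.
At the end, for the whole second after the job is handed in: Salt shaker and both jars stand upright on the worktop in a row, each within 8 mm of the fence, the shaker between the jars and the bookend; the bookend is slid up (joint over 0.0595 m, so that less than about 5 mm of slack is left along the whole row); all at rest (x of salt_shaker in the frame of spice_rack between -0.03 and -0.016 m and y of salt_shaker in the frame of spice_rack between -0.17 and -0.09 m and x of spice_jar_1 in the frame of spice_rack between -0.03 and -0.015 m and y of spice_jar_1 in the frame of spice_rack between -0.085 and -0.014 m and x of spice_jar_3 in the frame of spice_rack between -0.03 and -0.015 m and y of spice_jar_3 in the frame of spice_rack between -0.085 and -0.014 m and angle between each of salt_shaker, spice_jar_1, spice_jar_3's own z axis and vertical below 0.12 rad and value of joint bookend above 0.0595 m and linear speed of each of salt_shaker, spice_jar_1, spice_jar_3 below 0.01 m/s); the robot touches nothing.
It fails at once if the salt shaker is lifted or knocked over (height (world z) of salt_shaker above 0.01 m or height (world z) of salt_shaker below -0.01 m or angle between salt_shaker's own z axis and vertical above 0.35 rad).
It fails at once if the salt shaker is pinched or rammed (over 25 N from the fingers) (contact force between the fingers and salt_shaker above 25 N).
It fails at once if a jar is lifted, knocked over or pulled out of the rack (height (world z) of any of spice_jar_1, spice_jar_3 above 0.01 m or angle between any of spice_jar_1, spice_jar_3's own z axis and vertical above 0.35 rad or x of any of spice_jar_1, spice_jar_3 in the frame of spice_rack below -0.045 m).
It fails at once if a jar is pinched (over 25 N from the fingers) (contact force between the fingers and spice_jar_1 above 25 N or contact force between the fingers and spice_jar_3 above 25 N).
It fails at once if another thing on the worktop is moved by more than 15 mm (distance of any of pepper_mill, kitchen_timer, note_pad, pen, mug_1, stove_lighter, scissors from where it was at the start of the episode above 0.015 m).
It also fails if it takes over 61 s, if anything falls off the work surface, if the arm or the gripper's body presses on something with over 40 N, if the wrist force passes 120 N, or if a joint passes its speed limit or range.

ROBOT

A 6-joint arm with a two-finger parallel gripper is mounted at the origin on a cart in front of the work surface, level with it; the furniture and walls round the work are solid. World frame = base frame: x ahead of the robot, y to its left, z up, the work surface at z = 0. Lengths are in mm, angles in degrees, forces in N, time in s.
With the tool pointing down it reaches from about 350 to 850 mm from the base axis. Payload 8.1 kg.
Tool frame: the origin (TCP) lies at the very end of the fingers, on their centre line; the grasp point (between the pads) lies 19 mm behind it; z points along the fingers, y is the line along which they close (so a half turn about z gives the same grasp; the last joint's range is limited). The gripper opens to 85 mm and grips with 20 to 120 N. Pads are 22 mm wide; open, the fingers measure 114 mm over their backs; the gripper's body (76 mm by 85 mm) begins 54 mm behind the grasp point. The pads swing forward as they close: fully open they stand 13 mm farther back than shut.
Start: joints at [-78.002, 7.471, 85.268, -0, 87.261, -4.893], TCP at [174.349, -574.114, 202.192] pointing down, gripper open.
Joint ranges: [-169.43, 169.43], [-51.17, 129.36], [1.28, 143.12], [-76.62, 256.62], [0, 156.53], [-152.29, 152.29]. Speed limits (degrees/s): [136.94, 136.94, 159.86, 180, 180, 180].

INTERFACE

Orientations are given as [roll, pitch, yaw] about the fixed x, y, z axes, in that order (R = Rz(yaw) Ry(pitch) Rx(roll)).
In Python, from bench import sense, eyes, job, models gives the robot as it stands. The module is installed in compiled form; this text tells all that it offers.
- The arm moves only by the tool apply_moves, never from a script. Its argument "rows" is a list of rows, each a list of 6 numbers: the shift along the tool's x, y, z in mm, then the turn, a rotation vector about the tool's x, y, z in rad. In form: [[dx, dy, dz, rx, ry, rz], ...]. A call has exactly 5 rows; each row shifts and turns the commanded pose from where the row before left it, along the tool's axes as they then stand; what a row does not reach is not made up. A row lasts 1/8 s, in which the tool goes at most 62.5 mm and 10.7 degrees, less where a joint would pass 70% of its speed; a pose out of reach is approached as far as the arm can. A call is refused whole if a number of a shift passes 62.5 or a number of a turn 0.188, either way. A call with a gripper value outside its range is refused whole. "fingers" is the finger opening in mm, from 0 to 85.4, set as the call begins (left out, the last holds). The fingers move at their own pace and stop on an object; "grip_force" is the grip in N (left out, the last holds). Time passes only in rows, so rows that do not move let the fingers close, or fill a call up. It gives the time, the measured TCP pose, the force, the opening and the grip force at its end, in the units of the state.
- sense(): the state, without advancing time (a new reading comes with each control period).
- eyes.snapshot(name): name is "side" or "top"; returns (picture, depth): 480x640x3 uint8, red, green, blue; 480x640 float32, mm along the optical axis (not along the pixel's ray), 0 where there is no reading.
- eyes.get_calibration(name): a dict with "intrinsics" (3x3 intrinsics, pixels), "R" (3x3) and "t" (3): a world point X has camera coordinates R X + t. Camera axes: x right, y down, z forward; pixel columns grow to the right and rows downward; lengths in mm; the calibration is good to about 2 mm. A picture is of the moment at which its call begins. get_calibration takes no time and is no camera call.
- job.hand_in(): hands the job in; it is judged then, once.
Trained networks look in the newest picture that a camera, given by its name, has taken for a name from the list of things; names that differ only in an ending like _2 or _b are one class to them, and where a whole thing is asked for, a point or a joint stands for the part that bears it (a point fixed in the world has none). Each returns a list of dicts, best first, with "confidence" (0 to 1); they miss things now and then, are a little off and sometimes report something else, mostly with a low value. They report only what shows in the picture. A call takes as long as a camera call.
- models.boxes_of(name, camera): "xyz" ([x, y, z] in mm, in world coordinates, good to about 4 mm: the middle of the surface that is visible of it).
- models.cut_out(name, camera): "pixels" (480x640 bool, what is visible of it).
- models.place_of(name, camera): "xyz" ([x, y, z] in mm, in world coordinates, good to about 4 mm: a listed point, or the origin of a listed thing).
The state is a dict: "time": time; "joint_pos": joint angles; "qd": joint speeds; "joint_efforts": joint torques, N m; "tool_pos": TCP position; "tcp_rot": TCP orientation; "ft_force": force on the tool from outside, world axes, zero at the start; "wrist_torque": the same for the moment, N m; "finger_gap": finger opening in mm; "grip_force": force on a finger pad.
Only numpy, scipy, OpenCV 4.12 (cv2) and the standard library are available. Lean on these libraries where they do the work, as an engineer would, in place of code of your own. Each camera call takes 0.05 s, during which the arm holds its last target. There are 200 camera calls.

## Working session

There is one attempt and no reset: what is moved stays moved. The work goes in short steps, Python scripts to look and compute and a tool call to move; the robot and the scene stay as the last step left them, time stands still between calls to the robot, and variables do not carry over. Pictures are saved under pics/ and viewed, at most 14 in all, crops included, and the job is handed in when it is done.

Besides the shell and the picture viewer there is one more tool, called after "Call:" as name([rows], argument=value, ...), one row to a line, values as JSON. apply_moves: Moves the arm, as the interface text tells. Its arguments: {"type":"object","properties":{"rows":{"type":"array"},"fingers":{"type":"number"},"grip_force":{"type":"number"}},"required":["rows"]}

```bash
mkdir -p pics; cat > h.py <<'E'
from bench import sense, eyes, job, models
import numpy as np, cv2
def save(cam,fn):
    p,d=eyes.snapshot(cam); cv2.imwrite('pics/'+fn,p[:,:,::-1]); return p,d
def cloud(cam,d):
    c=eyes.get_calibration(cam);K=np.array(c["intrinsics"]);R=np.array(c["R"]);t=np.array(c["t"])
    v,u=np.mgrid[:480,:640]
    P=np.stack([(u-K[0,2])/K[0,0]*d,(v-K[1,2])/K[1,1]*d,d],-1)
    return (P-t)@R
E
python3 - <<'E'
from h import *
for c in ['top','side']:
    p,d=save(c,c+'0.png'); X=cloud(c,d)
    for n in ['salt_shaker','spice_rack','rack_end','bookend_push','spice_jar_1','spice_jar_3']:
        try:
            for r in models.place_of(n,c)[:2]: print(c,n,np.round(r['xyz']),round(r['confidence'],2))
        except Exception as e: print(c,n,e)
s=sense();print(s['time'],s['tool_pos'],s['tcp_rot'],s['finger_gap'])
a=cv2.imread('pics/top0.png');b=cv2.imread('pics/side0.png');
E
```

```text
top salt_shaker [520.  22.   0.] 0.64
top spice_rack [681.  98.  -3.] 0.65
top rack_end [662. 113.  62.] 0.97
top bookend_push [593. -75.  33.] 0.75
top spice_jar_1 [651.  90.   2.] 0.67
top spice_jar_1 [640.  38.  -1.] 0.59
top spice_jar_3 [651.  90.   2.] 0.67
top spice_jar_3 [640.  38.  -1.] 0.59
side salt_shaker [522.  28.  -3.] 0.89
side spice_rack [680. 101.   0.] 0.8
side spice_rack [664. 112.  64.] 0.61
side rack_end [664. 116.  67.] 0.79
side bookend_push [592. -73.  35.] 0.78
side bookend_push [522.  28.  -0.] 0.58
side spice_jar_1 [635.  40.  -3.] 0.59
side spice_jar_3 [635.  40.  -3.] 0.59
0.7 [ 174.40217426 -574.12574377  202.23247477] [ 1.79996523e+02 -2.68079333e-03  1.68930632e+01] 85.66944818053118
```

View pics/top0.png

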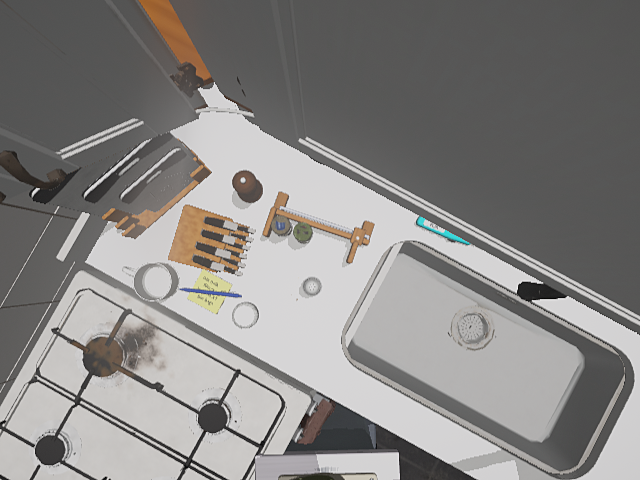

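View pics/side0.png

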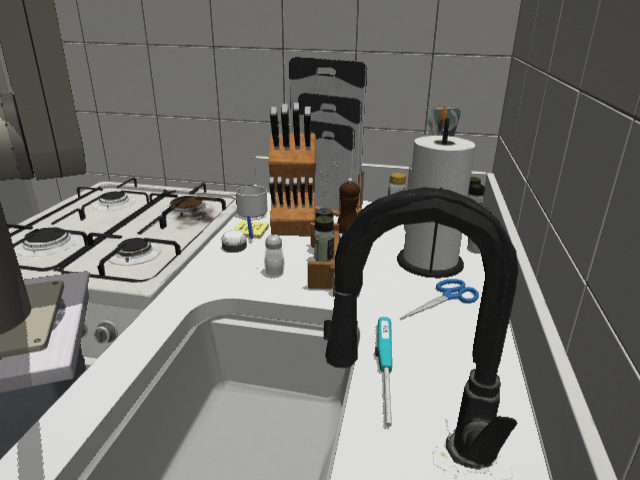

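The top view shows the rack from its fixed end (275,205) to the bookend (360,240), the jars at (281,228) and (303,232), the shaker at (312,287) and the timer at (245,315). In the side view the shaker is in front of the rack, with scissors and lighter behind. Next I'll get the geometry from depth.

```bash
python3 - <<'E'
from h import *
p,d=eyes.snapshot('top'); X=cloud('top',d)
np.set_printoptions(precision=1,suppress=True)
c=eyes.get_calibration('top');print('campos',-np.array(c['R']).T@np.array(c['t']))
def blob(name,lo,hi,m):
    k=m&(d>0)&(X[...,2]>lo)&(X[...,2]<hi); q=X[k]
    if len(q)<4: print(name,'few');return
    r=cv2.minAreaRect(q[:,:2].astype(np.float32)); print(name,len(q),r, 'med',np.median(q,0))
z=X[...,2]; v,u=np.mgrid[:480,:640]
box=lambda a,b,c_,e:(u>=a)&(u<=b)&(v>=c_)&(v<=e)
blob('worktop',-10,10,box(320,350,250,280))
print(np.median(X[box(320,340,250,270)],0))
blob('shaker top',60,95,box(298,328,270,305))
blob('shaker all',8,95,box(298,328,270,305))
blob('timer',20,50,box(228,262,298,332))
blob('fixed end',55,70,box(260,290,188,245))
blob('bookend',55,70,box(335,385,215,270))
blob('fence',38,50,box(286,350,205,240))
blob('jar L',90,115,box(268,292,215,242))
blob('jar R',90,115,box(292,318,215,250))
for n in ['bookend','spice_rack','salt_shaker','spice_jar_1']:
    for r in models.cut_out(n,'top')[:2]:
        m=r['pixels'];ys,xs=np.nonzero(m);print(n,r['confidence'],xs.min(),xs.max(),ys.min(),ys.max()); blob(n,4,120,m)
# fence line fit
k=box(286,350,205,240)&(z>40)&(z<50);print(cv2.fitLine(X[k][:,:2].astype(np.float32),cv2.DIST_HUBER,0,.01,.01).ravel())
# overhead obstacles: height map
for x in range(450,900,50): print(x,[int(np.max(z[(abs(X[...,0]-x)<25)&(abs(X[...,1]-y)<25)&(d>0)],initial=-999)) for y in range(-300,351,50)])
a=cv2.resize(p[180:340,220:400],None,fx=4,fy=4,interpolation=cv2.INTER_CUBIC);cv2.imwrite('pics/z.png',a[:600,:,::-1])
E
```

```text
campos [ 554.6    4.9 1250.5]
worktop 913 ((566.3200073242188, -30.034225463867188), (67.92584991455078, 67.88652801513672), 88.6505355834961) med [564.6 -28.3   0.7]
[577.7 -18.8   0.9]
shaker top 209 ((522.484130859375, 22.9135684967041), (31.718368530273438, 33.662109375), 89.58401489257812) med [522.6  22.3  86.4]
shaker all 310 ((521.0888671875, 25.021350860595703), (44.6095085144043, 46.233436584472656), 5.773221969604492) med [523.1  21.9  83.2]
timer 534 ((461.9125061035156, 171.5830841064453), (55.55379104614258, 55.26431655883789), 33.14753341674805) med [462.5 170.5  36.9]
fixed end 178 ((657.5733032226562, 91.39558410644531), (56.05095291137695, 65.2453842163086), 71.16464233398438) med [663.7 111.4  62.2]
bookend 310 ((607.8040161132812, -71.45408630371094), (25.291988372802734, 78.8475341796875), 70.05166625976562) med [618.3 -73.   61.1]
fence 559 ((643.3530883789062, 12.392539978027344), (154.67398071289062, 55.847660064697266), 70.22673797607422) med [658.2   4.1  44.9]
jar L 304 ((652.4747314453125, 84.55521392822266), (39.096763610839844, 38.72042465209961), 1.1707
[... 976 characters left out ...]
999633789), 27.284725189208984) med [650.3  82.6 105.8]
[  0.4   0.9 657.2   4.9]
450 [-192, -194, -192, -188, -25, 8, 9, 8, 6, 48, 46, 13, 6, 2]
500 [749, 674, -189, -33, 6, 7, 93, 92, 8, 43, 42, 27, 68, 73]
550 [761, 850, 905, 0, 9, 68, 92, 95, 9, 315, 321, 231, 72, 71]
600 [24, 8, 939, 1030, 1064, 69, 96, 111, 6, 332, 327, 256, 243, 72]
650 [24, 26, 24, 8, 1089, 1070, 1014, 113, 112, 323, 305, 244, 753, 695]
700 [-999, -999, 5, 8, 8, 9, 1009, 972, 67, 928, 937, 871, 784, 316]
750 [-999, -999, -999, 2, 7, 8, 11, 28, 864, 918, 135, 248, 316, 335]
800 [-999, -999, -999, -999, -999, 7, 12, 7, 8, 790, 615, 293, 316, 292]
850 [-999, -999, -999, -999, -999, -999, -999, 5, 7, 618, 618, 8, 203, 7]
```

View pics/z.png

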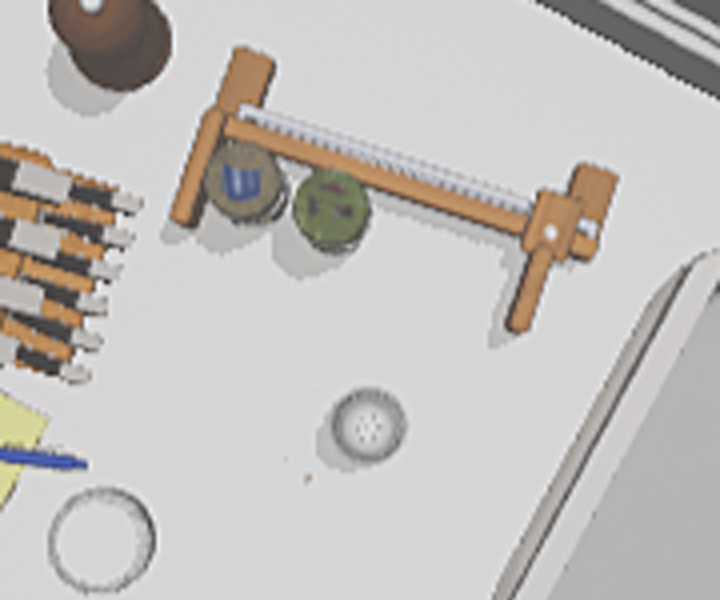

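Call:
apply_moves([
  [39,-42,0,0,0,0],
  [39,-42,0,0,0,0],
  [39,-42,0,0,0,0],
  [39,-42,0,0,0,0],
  [39,-42,0,0,0,0],
], fingers=25)

```text
time: 1.58
tool_pos: [300.5, -314.9, 202.4]
tcp_rot: [180.0, -0.0, 16.9]
ft_force: [0.7, 0.5, 0.7]
finger_gap: 25.0
grip_force: 0.0
```

Call:
apply_moves([
  [39,-42,0,0,0,0],
  [39,-42,0,0,0,0],
  [39,-42,0,0,0,0],
  [39,-42,0,0,0,0],
  [39,-42,0,0,0,0],
])

```text
time: 2.2
tool_pos: [426.2, -57.2, 202.6]
tcp_rot: [180.0, -0.1, 16.9]
ft_force: [0.3, -0.3, -0.2]
finger_gap: 25.1
grip_force: 0.0
```

Call:
apply_moves([
  [0,0,0,0,0,0.161],
  [0,0,0,0,0,0.161],
  [0,0,0,0,0,0.161],
  [0,0,0,0,0,0.161],
  [0,0,0,0,0,0],
])

```text
time: 2.82
tool_pos: [425.5, -58.9, 202.3]
tcp_rot: [-180.0, -0.0, -20.0]
ft_force: [-0.5, 0.1, -0.5]
finger_gap: 25.2
grip_force: 0.0
```

Call:
apply_moves([
  [0,0,0,0,0.145,0],
  [0,0,0,0,0.145,0],
  [0,0,0,0,0.146,0],
  [0,0,0,0,0,0],
  [0,0,0,0,0,0],
])

```text
time: 3.45
tool_pos: [429.9, -59.0, 203.9]
tcp_rot: [179.9, -24.9, -19.9]
ft_force: [0.6, 0.2, 0.8]
finger_gap: 25.1
grip_force: 0.0
```

Call:
apply_moves([
  [-8,-21.6,19.3,0,0,0],
  [-8,-21.6,19.3,0,0,0],
  [-8,-21.6,19.3,0,0,0],
  [-8,-21.6,19.3,0,0,0],
  [-8,-21.6,19.3,0,0,0],
])

```text
time: 4.08
tool_pos: [472.9, 41.8, 100.9]
tcp_rot: [-179.9, -25.1, -20.0]
ft_force: [0.1, -0.7, -0.0]
finger_gap: 25.1
grip_force: 0.0
```

Call:
apply_moves([
  [-7.5,0,16.1,0,0,0],
  [-7.5,0,16.1,0,0,0],
  [-7.5,0,16.1,0,0,0],
  [-7.5,0,16.1,0,0,0],
  [0,0,0,0,0,0],
])

```text
time: 4.7
tool_pos: [470.9, 40.8, 27.8]
tcp_rot: [179.9, -24.8, -20.0]
ft_force: [0.1, 0.2, 0.9]
finger_gap: 24.6
grip_force: 0.0
```

```bash
cat >> h.py <<'E'
th=np.radians(20);ex=np.array([np.cos(th),-np.sin(th)]);ey=np.array([np.sin(th),np.cos(th)]);O=np.array([680.6,100.2])
def rk(p): q=np.asarray(p)[:2]-O; return np.round([q@ex,q@ey],1)
E
python3 - <<'E'
from h import *
s=sense();print(s['time'],s['tool_pos'],s['tcp_rot'],rk(s['tool_pos']))
p,d=save('side','side1.png')
p,d=save('top','top1.png');X=cloud('top',d)
for n in ['salt_shaker','rack_end','bookend_push']:
    for c in ['top','side']:
        for r in models.place_of(n,c)[:1]: print(c,n,np.round(r['xyz']),round(r['confidence'],2),rk(r['xyz']))
z=X[...,2];k=(z>36)&(z<52)
rr=(X[...,:2]-O)@np.stack([ex,ey],1)
k&=(rr[...,0]>-25)&(rr[...,0]<25)&(rr[...,1]<-95)&(rr[...,1]>-165)
f=rr[k];
for lo in range(-165,-95,14):
    g=f[(f[:,1]>=lo)&(f[:,1]<lo+14)]; print(lo,np.percentile(g[:,0],[3,97]),len(g))
k=(z>55)&(z<70)&(rr[...,0]>-60)&(rr[...,0]<-15)&(rr[...,1]<-150)&(rr[...,1]>-230);print('bookend y',np.percentile(rr[k][:,1],[3,50,97]),'x',np.percentile(rr[k][:,0],[1,99]))
k=(z>58)&(z<66)&(rr[...,0]>-80)&(rr[...,0]<-44)&(rr[...,1]>-15)&(rr[...,1]<30);print('end y',np.percentile(rr[k][:,1],[3,50,97]),'x',np.percentile(rr[k][:,0],[1]))
cv2.imwrite('pics/s1.png',cv2.resize(cv2.imread('pics/side1.png')[130:330,160:420],None,fx=3,fy=3))
E
```

```text
4.7 [470.91117284  40.78063357  27.77380001] [179.93027916 -24.83665641 -19.99487203] [-176.7 -127.6]
top salt_shaker [518.  21.   2.] 0.54 [-125.7 -130.3]
side salt_shaker [521.  26.  -6.] 0.67 [-124.4 -124. ]
top rack_end [661. 115.  65.] 0.57 [-23.4   7.2]
side rack_end [664. 116.  66.] 0.96 [-21.2   9.6]
top bookend_push [594. -72.  37.] 0.54 [ -22.8 -191.8]
side bookend_push [591. -75.  36.] 0.98 [ -24.1 -195.3]
-165 [ 2.28317881 21.92256788] 56
-151 [ 1.90294392 21.53063251] 57
-137 [ 2.26222126 21.65995653] 54
-123 [ 2.15224194 21.95184509] 57
-109 [ 2.48805198 22.28818757] 55
bookend y [-191.86458095 -185.67169785 -180.37984292] x [-48.52848619 -15.20552671]
end y [ 0.98933518  5.88711737 10.72796888] x [-51.74749186]
```

View pics/s1.png

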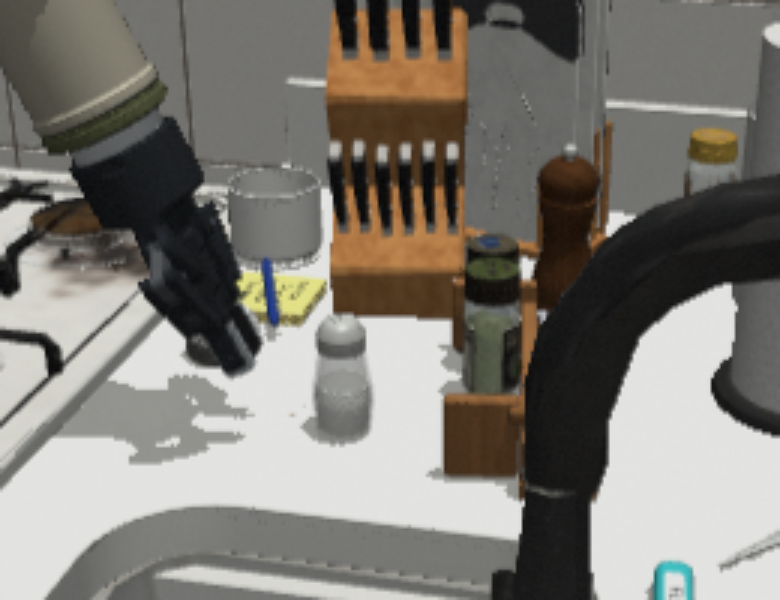

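The side view shows the tilted fingers at (240,360), behind the shaker at (343,380). The gap runs from rack y -93 to -180, so I'm lowering and pushing toward y of about -134.

Call:
apply_moves([
  [-3.4,0,7.2,0,0,0],
  [-3.4,0,7.2,0,0,0],
  [5.4,0,2.5,0,0,0],
  [5.4,0,2.5,0,0,0],
  [5.4,0,2.5,0,0,0],
])

```text
time: 5.72
tool_pos: [487.4, 34.7, 11.1]
tcp_rot: [179.9, -24.8, -20.0]
ft_force: [-0.0, 0.4, 0.6]
finger_gap: 25.2
grip_force: 0.0
```

Call:
apply_moves([
  [4.5,0,2.1,0,0,0],
  [4.5,0.3,2.1,0,0,0],
  [4.5,0.3,2.1,0,0,0],
  [4.5,0.4,2.1,0,0,0],
  [4.5,0.4,2.1,0,0,0],
])

```text
time: 6.35
tool_pos: [509.6, 24.9, 10.6]
tcp_rot: [179.9, -24.8, -20.0]
ft_force: [-1.5, 0.1, 0.5]
finger_gap: 24.8
grip_force: 0.5
```

Call:
apply_moves([
  [4.5,0.4,2.1,0,0,0],
  [4.5,0.4,2.1,0,0,0],
  [4.5,0.4,2.1,0,0,0],
  [4.5,0.4,2.1,0,0,0],
  [4.5,0.4,2.1,0,0,0],
])

```text
time: 6.98
tool_pos: [532.3, 14.5, 10.5]
tcp_rot: [179.9, -24.8, -20.0]
ft_force: [-1.1, 0.6, -0.1]
finger_gap: 25.1
grip_force: 0.6
```

```bash
cat >> h.py <<'E'
def look(fn):
    s=sense();print(s['time'],np.round(s['tool_pos'],1),'tcp rack',rk(s['tool_pos']),np.round(s['ft_force'],1))
    save('side',fn+'s.png'); p,d=save('top',fn+'t.png'); X=cloud('top',d)
    for n in ['salt_shaker','bookend_push','spice_jar_1']:
        for c in ['top','side']:
            for r in models.place_of(n,c)[:2]: print(c,n,np.round(r['xyz']),round(r['confidence'],2),rk(r['xyz']))
    rr=(X[...,:2]-O)@np.stack([ex,ey],1); z=X[...,2]
    k=(z>55)&(z<68)&(rr[...,0]>-49)&(rr[...,0]<-15)&(rr[...,1]<-100)&(rr[...,1]>-210)
    if k.sum(): print('bookend y',np.percentile(rr[k][:,1],[3,50,97]))
    t=cv2.imread('pics/'+fn+'t.png')[180:330,240:400];s_=cv2.imread('pics/'+fn+'s.png')[180:330,200:360]
    cv2.imwrite('pics/'+fn+'.png',np.hstack([cv2.resize(t,(400,375)),cv2.resize(s_,(400,375))]))
E
python3 -c "
from h import *
look('a')"
```

```text
6.975 [532.3  14.5  10.5] tcp rack [-110.  -131.3] [-1.1  0.6 -0.1]
top salt_shaker [540.  11.  -0.] 0.57 [-102.  -132.1]
side salt_shaker [546.  12.  -2.] 0.67 [ -96.9 -128.6]
side salt_shaker [ 792. -182.    1.] 0.38 [ 201.2 -226.5]
top bookend_push [592. -73.  32.] 0.64 [ -24.5 -193.1]
side bookend_push [592. -73.  33.] 0.81 [ -24.5 -193.2]
top spice_jar_1 [648.  88.  -1.] 0.82 [-26.5 -22.9]
top spice_jar_1 [637.  37.   1.] 0.71 [-19.7 -74.3]
side spice_jar_1 [638.  40.  -6.] 0.56 [-19.  -70.9]
bookend y [-191.77898476 -186.03124752 -180.31795945]
```

View pics/a.png

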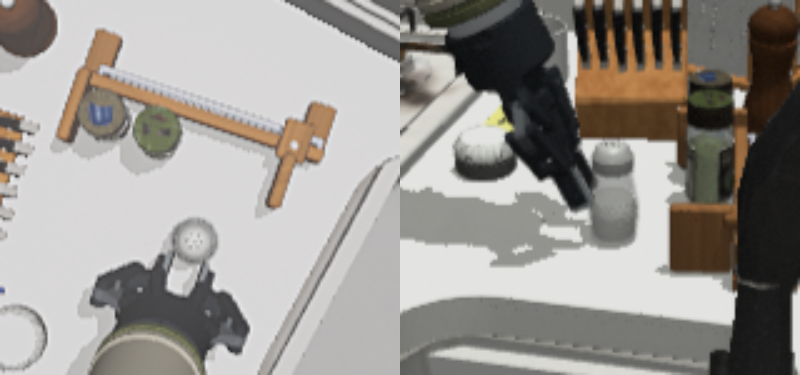

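```bash
cat >> h.py <<'E'
def dome():
    p,d=eyes.snapshot('top'); X=cloud('top',d); rr=(X[...,:2]-O)@np.stack([ex,ey],1)
    v,u=np.mgrid[:480,:640]; s=sense()['tool_pos'];t=rk(s)
    k=(X[...,2]>76)&(X[...,2]<96)&(rr[...,0]>t[0]-5)&(rr[...,0]<10)&(abs(rr[...,1]-t[1])<30)
    q=rr[k]; print('tcp',t,'dome n',len(q),'mid',(np.percentile(q,2,axis=0)+np.percentile(q,98,axis=0))/2,'span',np.ptp(q,axis=0),'med',np.median(q,0))
E
python3 -c "
from h import *
dome()"
```

```text
tcp [-110.4 -131.1] dome n 204 mid [ -98.20204946 -131.6157827 ] span [33.2782302  33.40515661] med [ -97.7883825 -131.5919009]
```

Call:
apply_moves([
  [4.4,0.3,2.0,0,0,0],
  [4.4,0.3,2.0,0,0,0],
  [4.4,0.3,2.0,0,0,0],
  [4.4,0.3,2.0,0,0,0],
  [4.4,0.3,2.0,0,0,0],
])

```text
time: 8.05
tool_pos: [554.6, 4.8, 10.6]
tcp_rot: [179.9, -24.8, -20.0]
ft_force: [-1.4, -0.3, 0.1]
finger_gap: 24.6
grip_force: 0.7
```

Call:
apply_moves([
  [4.4,0.3,2.0,0,0,0],
  [4.4,0.3,2.0,0,0,0],
  [4.4,0.3,2.0,0,0,0],
  [4.4,0.3,2.0,0,0,0],
  [4.4,0.3,2.0,0,0,0],
])

```text
time: 8.68
tool_pos: [576.7, -4.9, 10.8]
tcp_rot: [179.9, -24.8, -20.0]
ft_force: [-1.7, 1.1, 1.1]
finger_gap: 24.7
grip_force: 0.7
```

```bash
python3 -c "
from h import *
dome()
look('b')"
```

```text
tcp [ -61.1 -134.2] dome n 203 mid [ -49.14224775 -135.09680162] span [33.57248178 33.4664797 ] med [ -49.31114973 -134.77029695]
8.725 [577.3  -5.   11.1] tcp rack [ -61.1 -134.2] [-0.8 -0.2  0.1]
top salt_shaker [583. -10.   1.] 0.5 [ -53.8 -136.3]
side salt_shaker [588.  -2.  -2.] 0.88 [ -52.  -127.3]
top bookend_push [593. -74.  35.] 0.9 [ -23.2 -193.3]
top bookend_push [506. 252.  -3.] 0.42 [-215.9   83. ]
side bookend_push [591. -72.  32.] 0.75 [ -25.  -192.9]
top spice_jar_1 [651.  88.   1.] 0.87 [-23.7 -21.9]
top spice_jar_1 [639.  39.   2.] 0.74 [-17.8 -71.9]
side spice_jar_1 [636.  38.  -1.] 0.57 [-20.6 -74. ]
bookend y [-191.86710655 -185.9149295  -180.25948126]
```

View pics/b.png

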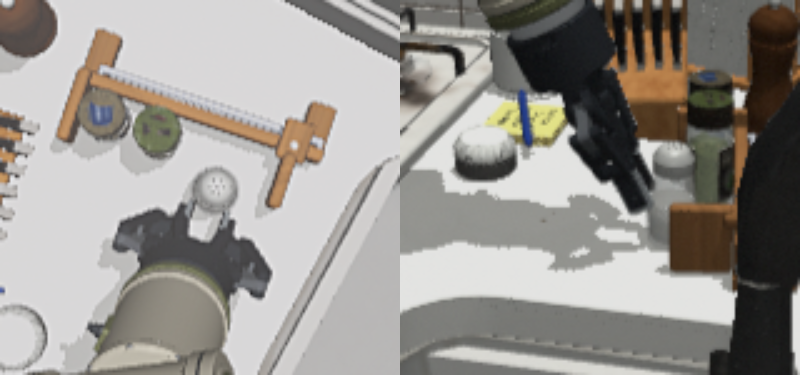

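The shaker sits in the fingers' V (215,190) and is heading into the gap, with clearance on both sides.

Call:
apply_moves([
  [4.2,0,1.9,0,0,0],
  [4.2,0,1.9,0,0,0],
  [4.2,0,1.9,0,0,0],
  [4.2,0,1.9,0,0,0],
  [2.7,0,1.2,0,0,0],
])

```text
time: 9.75
tool_pos: [596.9, -12.2, 11.0]
tcp_rot: [179.9, -24.8, -20.0]
ft_force: [-0.9, 0.8, 0.2]
finger_gap: 25.1
grip_force: 0.6
```

Call:
apply_moves([
  [1,0,0.45,0,0,0],
  [1,0,0.45,0,0,0],
  [0.9,0,0.4,0,0,0],
  [0,0,0,0,0,0],
  [0,0,0,0,0,0],
])

```text
time: 10.38
tool_pos: [599.4, -13.1, 11.0]
tcp_rot: [179.9, -24.8, -20.0]
ft_force: [-0.6, -0.3, 0.5]
finger_gap: 25.2
grip_force: 0.4
```

```bash
python3 -c "
from h import *
dome()
look('c')"
```

```text
tcp [ -37.5 -134.2] dome n 204 mid [ -25.16603785 -134.327213  ] span [33.42254574 32.81210617] med [ -25.51044587 -134.03564453]
10.425 [599.4 -13.1  11. ] tcp rack [ -37.5 -134.2] [-0.6 -0.2  1.1]
top salt_shaker [604. -16.   1.] 0.55 [ -31.9 -135.3]
top bookend_push [595. -71.  38.] 0.72 [ -21.9 -189.8]
top bookend_push [ 613. -325.   -1.] 0.38 [  82.1 -422.4]
side bookend_push [591. -72.  38.] 0.96 [ -25.5 -192.3]
top spice_jar_1 [636.  37.   1.] 0.9 [-20.5 -74.7]
top spice_jar_1 [650.  90.   0.] 0.78 [-24.9 -19.5]
side spice_jar_1 [633.  38.  -1.] 0.83 [-23.4 -74.4]
bookend y [-191.63840238 -183.60584031 -117.45454703]
```

Call:
apply_moves([
  [0.9,0,0.4,0,0,0],
  [0.9,0,0.4,0,0,0],
  [0.9,0,0.4,0,0,0],
  [0,0,0,0,0,0],
  [0,0,0,0,0,0],
])

```text
time: 11.45
tool_pos: [602.2, -14.2, 11.0]
tcp_rot: [179.9, -24.8, -20.0]
ft_force: [-1.1, 0.6, 0.8]
finger_gap: 24.8
grip_force: 0.6
```

Call:
apply_moves([
  [0.5,0,0.2,0,0,0],
  [0.5,0,0.2,0,0,0],
  [0,0,0,0,0,0],
  [0,0,0,0,0,0],
  [0,0,0,0,0,0],
])

```text
time: 12.08
tool_pos: [603.3, -14.5, 11.1]
tcp_rot: [179.9, -24.8, -20.0]
ft_force: [-0.1, 0.6, 1.0]
finger_gap: 24.7
grip_force: 0.5
```

Call:
apply_moves([
  [0.5,0,0.2,0,0,0],
  [0.4,0,0.2,0,0,0],
  [0,0,0,0,0,0],
  [0,0,0,0,0,0],
  [0,0,0,0,0,0],
])

```text
time: 12.7
tool_pos: [604.2, -14.8, 11.2]
tcp_rot: [179.9, -24.8, -20.0]
ft_force: [-1.3, 0.1, 1.1]
finger_gap: 25.0
grip_force: 0.8
```

```bash
python3 -c "
from h import *
dome()
look('d')"
```

```text
tcp [ -32.5 -134.2] dome n 201 mid [ -20.08322667 -134.34711131] span [33.30737582 33.58170115] med [ -20.21651519 -134.67747739]
12.75 [604.2 -14.8  11.1] tcp rack [ -32.5 -134.2] [-0.1  0.1  0.2]
top salt_shaker [610. -16.   2.] 0.78 [ -26.5 -132.9]
top bookend_push [595. -71.  34.] 0.76 [ -22.1 -190.5]
side bookend_push [589. -72.  36.] 0.93 [ -27.  -193.2]
top spice_jar_1 [649.  90.  -2.] 0.74 [-26.3 -21. ]
top spice_jar_1 [637.  38.  -0.] 0.71 [-20.  -73.1]
side spice_jar_1 [636.  38.  -0.] 0.72 [-20.8 -73.5]
bookend y [-191.59392917 -182.61881587 -112.4118137 ]
```

View pics/d.png

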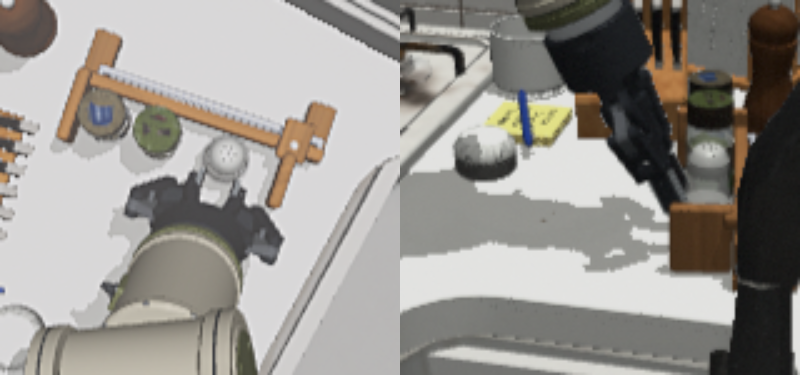

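The shaker stands at the fence (225,157), upright and between the jar and the bookend. Backing off.

Call:
apply_moves([
  [-4,0,-1.9,0,0,0],
  [-12,0,-5.6,0,0,0],
  [-16,0,-7.5,0,0,0],
  [-18,0,-8.4,0,0,0],
  [-18,0,-8.4,0,0,0],
])

```text
time: 13.78
tool_pos: [532.2, 11.2, 11.2]
tcp_rot: [179.9, -24.8, -20.0]
ft_force: [-0.5, 0.3, 0.4]
finger_gap: 24.9
grip_force: 0.0
```

Call:
apply_moves([
  [12.7,0,-27.2,0,0,0],
  [12.7,0,-27.2,0,0,0],
  [12.7,0,-27.2,0,0,0],
  [12.7,0,-27.2,0,0,0],
  [0,0,0,0,0,0],
], fingers=0)

```text
time: 14.4
tool_pos: [535.7, 11.1, 135.0]
tcp_rot: [-179.9, -25.1, -20.1]
ft_force: [0.5, -0.1, -0.4]
finger_gap: -0.0
grip_force: 0.0
```

Call:
apply_moves([
  [0,20,0,0,0,0],
  [0,20,0,0,0,0],
  [0,20,0,0,0,0],
  [0,20,0,0,0,0],
  [0,20,0,0,0,0],
])

```text
time: 15.02
tool_pos: [498.5, -83.2, 129.8]
tcp_rot: [179.9, -24.7, -20.0]
ft_force: [0.1, 0.4, 0.4]
finger_gap: 0.1
grip_force: 0.0
```

```bash
python3 -c "
from h import *
look('e')"
```

```text
15.025 [498.5 -83.2 129.8] tcp rack [-108.4 -234.7] [0.1 0.4 0.4]
top salt_shaker [611. -20.   3.] 0.53 [ -24.2 -136.6]
side salt_shaker [665. 113.  64.] 0.18 [-19.    6.9]
top bookend_push [592. -73.  38.] 0.69 [ -24.3 -193.1]
top bookend_push [463. 175.   1.] 0.51 [-230.2   -4.3]
side bookend_push [589. -74.  34.] 0.78 [ -26.2 -195.5]
top spice_jar_1 [648.  88.  -2.] 0.89 [-26.3 -22.1]
top spice_jar_1 [638.  36.  -1.] 0.56 [-18.3 -74.8]
bookend y [-191.78957404 -184.62938804 -123.61289432]
```

View pics/e.png

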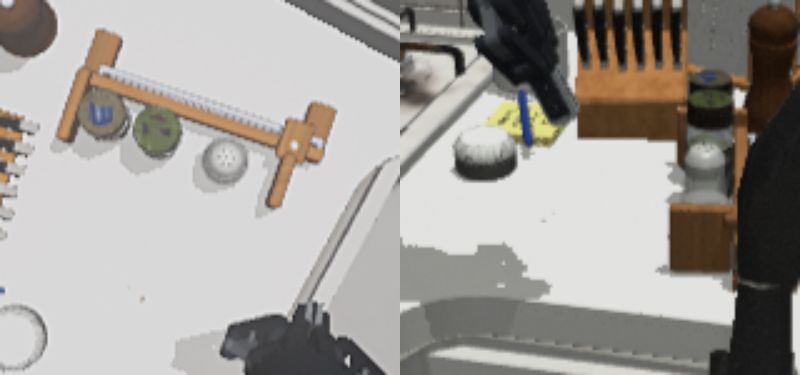

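The shaker stands clear of the fingers, in line with the jars at the fence (225,160). Now to the outer side of the bookend.

Call:
apply_moves([
  [-10.6,0,22.7,0,0,0],
  [-10.6,0,22.7,0,0,0],
  [-10.6,0,22.7,0,0,0],
  [-10.5,0,22.6,0,0,0],
  [0,0,0,0,0,0],
])

```text
time: 16.05
tool_pos: [497.4, -82.1, 28.8]
tcp_rot: [179.9, -24.5, -19.9]
ft_force: [0.4, 0.6, 0.1]
finger_gap: 0.1
grip_force: 0.0
```

Call:
apply_moves([
  [17,0,8,0,0,0],
  [17,0,8,0,0,0],
  [17,0,8,0,0,0],
  [17,0,8,0,0,0],
  [0,0,0,0,0,0],
])

```text
time: 16.68
tool_pos: [572.0, -109.1, 33.0]
tcp_rot: [179.9, -24.9, -20.0]
ft_force: [-0.2, 0.3, -0.1]
finger_gap: -0.0
grip_force: 0.0
```

Call:
apply_moves([
  [0,-5,0,0,0,0],
  [0,-5,0,0,0,0],
  [0,-4,0,0,0,0],
  [0,-4,0,0,0,0],
  [0,-4,0,0,0,0],
])

```text
time: 17.3
tool_pos: [577.7, -87.8, 31.1]
tcp_rot: [179.9, -24.8, -20.0]
ft_force: [-0.3, -0.2, 0.3]
finger_gap: -0.0
grip_force: 0.0
```

```bash
python3 -c "
from h import *
look('f')"
```

```text
17.3 [577.7 -87.8  31.1] tcp rack [ -32.4 -211.9] [-0.3 -0.2  0.3]
top bookend_push [590. -72.  34.] 0.82 [ -25.8 -192.4]
side bookend_push [591. -72.  35.] 0.86 [ -25.4 -192.9]
top spice_jar_1 [651.  86.   0.] 0.8 [-22.6 -23.2]
top spice_jar_1 [638.  37.  -2.] 0.74 [-18.4 -73.8]
side spice_jar_1 [634.  40.  -2.] 0.93 [-23.3 -72. ]
bookend y [-191.99018012 -184.86056168 -121.27062331]
```

View pics/f.png

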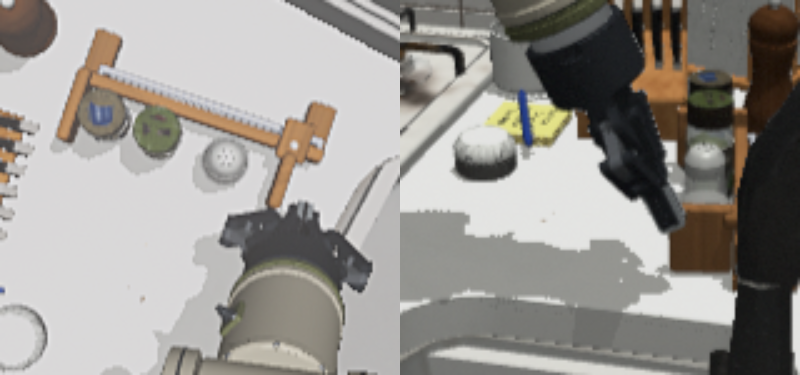

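```bash
python3 - <<'E'
from h import *
c=eyes.get_calibration('top');K=np.array(c['intrinsics']);R=np.array(c['R']);t=np.array(c['t'])
def pj(x,y,z):
    w=O+x*ex+y*ey; q=K@(R@np.array([w[0],w[1],z])+t); q=q[:2]/q[2]; return q,np.round((q-[240,180])*2.5)
for a in [(-32.4,-211.9,31),(-22.4,-211.9,36),(-51,-192,63),(-51,-192,0),(-1,-192,63)]: print(a,*pj(*a))
p,d=eyes.snapshot('top');X=cloud('top',d);rr=(X[...,:2]-O)@np.stack([ex,ey],1)
k=(rr[...,1]<-196)&(rr[...,1]>-235)&(rr[...,0]>-75)&(rr[...,0]<0)&(X[...,2]>15)
q=np.c_[rr[k],X[...,2][k]]; q=q[np.argsort(-q[:,0])]; print(np.round(q[:40:2]))
E
```

```text
(-32.4, -211.9, 31) [361.53654176 259.04215984] [304. 198.]
(-22.4, -211.9, 36) [363.1452023  254.67538641] [308. 187.]
(-51, -192, 63) [351.11880603 263.98812201] [278. 210.]
(-51, -192, 0) [349.53590306 264.31710884] [274. 211.]
(-1, -192, 63) [358.48057231 241.91871014] [296. 155.]
[[  -1. -198.   61.]
 [  -3. -199.   56.]
 [  -6. -198.   54.]
 [ -36. -211.   69.]
 [ -36. -209.   69.]
 [ -37. -213.   76.]
 [ -38. -211.   72.]
 [ -39. -216.   79.]
 [ -39. -214.   74.]
 [ -40. -219.   77.]
 [ -40. -224.   65.]
 [ -41. -216.   81.]
 [ -41. -222.   64.]
 [ -42. -214.   81.]
 [ -42. -200.   68.]
 [ -42. -212.   78.]
 [ -42. -224.   70.]
 [ -43. -217.   82.]
 [ -43. -202.   76.]
 [ -44. -215.   84.]]
```

Call:
apply_moves([
  [4.1,0,1.9,0,0,0],
  [4.1,0,1.9,0,0,0],
  [0,-3,0,0,0,0],
  [0,-3,0,0,0,0],
  [0,-3,0,0,0,0],
])

```text
time: 18.38
tool_pos: [589.2, -82.7, 30.9]
tcp_rot: [179.9, -24.8, -20.0]
ft_force: [-0.0, -2.1, 0.3]
finger_gap: -0.1
grip_force: 0.7
```

Call:
apply_moves([
  [0,-3,0,0,0,0],
  [0,-3,0,0,0,0],
  [0,-3,0,0,0,0],
  [0,-3,0,0,0,0],
  [0,-3,0,0,0,0],
])

```text
time: 19.0
tool_pos: [594.4, -68.5, 31.0]
tcp_rot: [179.9, -24.8, -20.0]
ft_force: [-1.9, -2.2, 0.1]
finger_gap: 0.5
grip_force: 0.7
```

```bash
python3 -c "
from h import *
look('g')"
```

```text
19.0 [594.4 -68.5  31. ] tcp rack [ -23.3 -188. ] [-1.9 -2.2  0.1]
top salt_shaker [609. -18.  -1.] 0.81 [ -27.1 -135.2]
top bookend_push [595. -56.  34.] 0.81 [ -27.  -176.2]
side bookend_push [596. -59.  35.] 0.9 [ -24.7 -178.6]
top spice_jar_1 [650.  89.   0.] 0.73 [-24.6 -21.1]
top spice_jar_1 [637.  39.   1.] 0.73 [-19.6 -72.5]
side spice_jar_1 [636.  38.  -2.] 0.71 [-21.  -73.7]
bookend y [-181.64714632 -168.56793886 -124.63202586]
```

View pics/g.png

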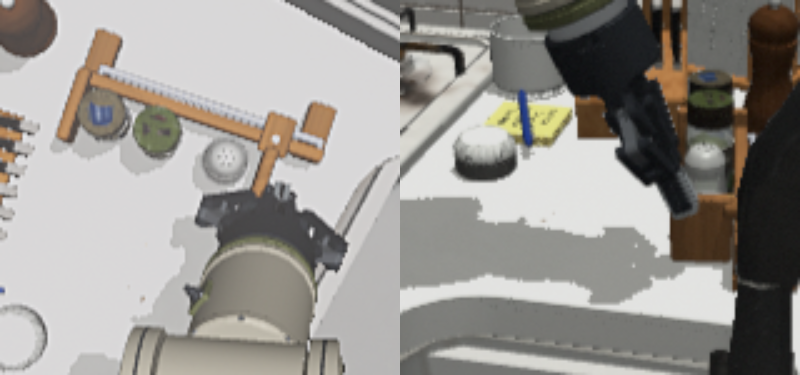

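The bookend is sliding (268,150) and the shaker hasn't moved. Pushing on.

Call:
apply_moves([
  [0,-3,0,0,0,0],
  [0,-3,0,0,0,0],
  [0,-3,0,0,0,0],
  [0,-3,0,0,0,0],
  [0,-3,0,0,0,0],
])

```text
time: 20.02
tool_pos: [599.6, -54.5, 31.0]
tcp_rot: [179.9, -24.8, -20.0]
ft_force: [-0.3, -2.0, 1.1]
finger_gap: -0.2
grip_force: 1.1
```

Call:
apply_moves([
  [0,-3,0,0,0,0],
  [0,-3,0,0,0,0],
  [0,-3,0,0,0,0],
  [0,-3,0,0,0,0],
  [0,-2,0,0,0,0],
])

```text
time: 20.65
tool_pos: [604.4, -41.3, 31.0]
tcp_rot: [179.9, -24.8, -20.0]
ft_force: [0.3, -2.3, 0.9]
finger_gap: -0.3
grip_force: 1.1
```

```bash
python3 -c "
from h import *
look('i')"
```

```text
20.65 [604.4 -41.3  31. ] tcp rack [ -23.2 -159. ] [ 0.3 -2.3  0.9]
top salt_shaker [619.   4.   1.] 0.55 [ -24.9 -111.3]
side salt_shaker [516. 256.  12.] 0.35 [-207.7   89.9]
top bookend_push [607. -27.  34.] 0.71 [ -25.6 -145.1]
side bookend_push [606. -32.  33.] 0.91 [ -24.5 -150.1]
top spice_jar_1 [652.  86.   0.] 0.79 [-21.8 -23.6]
top spice_jar_1 [638.  38.   0.] 0.78 [-18.6 -73.3]
bookend y [-149.29911273 -140.20169976 -110.26239736]
```

View pics/i.png

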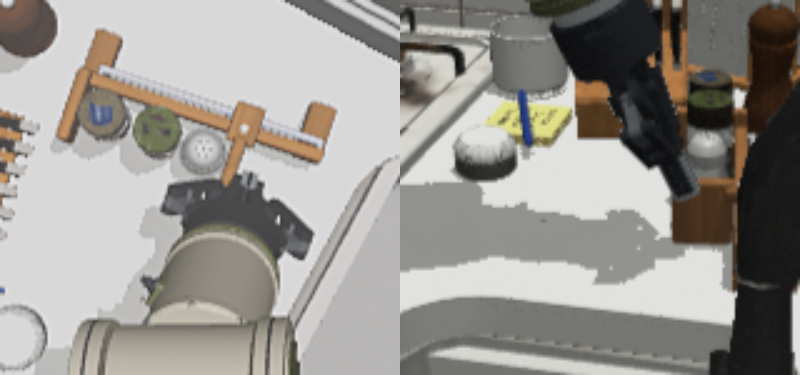

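The bookend is pushing the shaker along (205,150), with about 9 mm left. Slower now.

Call:
apply_moves([
  [0,-1.5,0,0,0,0],
  [0,-1.5,0,0,0,0],
  [0,-1,0,0,0,0],
  [0,-1,0,0,0,0],
  [0,0,0,0,0,0],
])

```text
time: 21.68
tool_pos: [606.1, -36.7, 31.0]
tcp_rot: [179.9, -24.8, -20.0]
ft_force: [-0.6, -2.0, -0.4]
finger_gap: -0.4
grip_force: 1.1
```

Call:
apply_moves([
  [0,-1,0,0,0,0],
  [0,-1,0,0,0,0],
  [0,-0.5,0,0,0,0],
  [0,0,0,0,0,0],
  [0,0,0,0,0,0],
])

```text
time: 22.3
tool_pos: [606.9, -34.4, 31.0]
tcp_rot: [179.9, -24.8, -20.0]
ft_force: [-1.0, -1.7, 0.8]
finger_gap: -0.1
grip_force: 1.1
```

Call:
apply_moves([
  [0,-0.5,0,0,0,0],
  [0,-0.5,0,0,0,0],
  [0,-0.5,0,0,0,0],
  [0,0,0,0,0,0],
  [0,0,0,0,0,0],
])

```text
time: 22.92
tool_pos: [607.4, -33.0, 30.9]
tcp_rot: [179.9, -24.8, -20.0]
ft_force: [-0.0, -2.8, 0.1]
finger_gap: -0.2
grip_force: 1.5
```

Call:
apply_moves([
  [0,-0.5,0,0,0,0],
  [0,-0.5,0,0,0,0],
  [0,-0.5,0,0,0,0],
  [0,0,0,0,0,0],
  [0,0,0,0,0,0],
])

```text
time: 23.55
tool_pos: [608.0, -31.6, 31.0]
tcp_rot: [179.9, -24.8, -20.0]
ft_force: [-0.5, -3.2, 0.3]
finger_gap: 0.3
grip_force: 1.4
```

```bash
python3 -c "
from h import *
look('j')"
```

```text
23.55 [608.  -31.6  31. ] tcp rack [ -23.2 -148.7] [-0.5 -3.2  0.3]
top salt_shaker [621.   8.   4.] 0.83 [ -24.3 -106.5]
side salt_shaker [665. 111.  65.] 0.57 [-17.9   4.9]
top bookend_push [610. -20.  33.] 0.85 [ -25.  -136.7]
side bookend_push [608. -19.  35.] 0.74 [ -27.1 -136.7]
top spice_jar_1 [649.  93.  -2.] 0.64 [-26.8 -17.8]
top spice_jar_1 [640.  48.  -2.] 0.6 [-20.  -63.2]
side spice_jar_1 [ 614. -324.    1.] 0.51 [  82.2 -421.4]
bookend y [-144.15049069 -130.66285669 -108.93532926]
```

Force is creeping up (3 N), so the row is moving; I'll nudge until it stops.

Call:
apply_moves([
  [0,-0.5,0,0,0,0],
  [0,-0.5,0,0,0,0],
  [0,0,0,0,0,0],
  [0,0,0,0,0,0],
  [0,0,0,0,0,0],
])

```text
time: 24.58
tool_pos: [608.3, -30.7, 31.0]
tcp_rot: [179.9, -24.8, -20.0]
ft_force: [-0.8, -4.7, 0.9]
finger_gap: -0.2
grip_force: 1.6
```

Call:
apply_moves([
  [0,-0.5,0,0,0,0],
  [0,-0.5,0,0,0,0],
  [0,0,0,0,0,0],
  [0,0,0,0,0,0],
  [0,0,0,0,0,0],
])

```text
time: 25.2
tool_pos: [608.5, -30.1, 30.9]
tcp_rot: [179.9, -24.8, -20.0]
ft_force: [-1.3, -6.0, 0.9]
finger_gap: -0.1
grip_force: 2.8
```

Call:
apply_moves([
  [0,-0.5,0,0,0,0],
  [0,-0.5,0,0,0,0],
  [0,0,0,0,0,0],
  [0,0,0,0,0,0],
  [0,0,0,0,0,0],
])

```text
time: 25.82
tool_pos: [608.7, -29.6, 30.9]
tcp_rot: [179.8, -24.8, -20.0]
ft_force: [-2.3, -9.0, 0.5]
finger_gap: -0.1
grip_force: 4.2
```

```bash
cat >> h.py <<'E'
def caps():
    p,d=eyes.snapshot('top'); X=cloud('top',d); rr=(X[...,:2]-O)@np.stack([ex,ey],1); z=X[...,2]
    for nm,lo,hi,a,b in [('jarL',95,115,-44,0),('jarR',95,115,-86,-43),('salt',78,96,-130,-86)]:
        k=(z>lo)&(z<hi)&(rr[...,0]>-45)&(rr[...,0]<5)&(rr[...,1]>a)&(rr[...,1]<b); q=rr[k]
        print(nm,len(q),np.round((np.percentile(q,2,axis=0)+np.percentile(q,98,axis=0))/2,1),np.round(np.ptp(q,axis=0)),'z',np.round(np.median(z[k])))
E
python3 -c "
from h import *
caps();look('k')"
```

```text
jarL 309 [-20.8 -22.5] [40. 42.] z 106.0
jarR 295 [-18.8 -62.4] [39. 38.] z 107.0
salt 197 [ -21.8 -102.2] [32. 32.] z 87.0
25.875 [608.7 -29.7  30.9] tcp rack [ -23.2 -146.7] [-1.9 -9.1  1. ]
top salt_shaker [621.  15.   1.] 0.69 [ -26.9 -100.7]
top bookend_push [610. -18.  34.] 0.56 [ -26.4 -135.2]
side bookend_push [612. -20.  33.] 0.64 [ -23.3 -136.2]
top spice_jar_1 [642.  45.   2.] 0.92 [-17.2 -65.2]
top spice_jar_1 [652.  94.   0.] 0.82 [-24.6 -15. ]
bookend y [-145.35053104 -128.32050628 -108.95476689]
```

View pics/k.png

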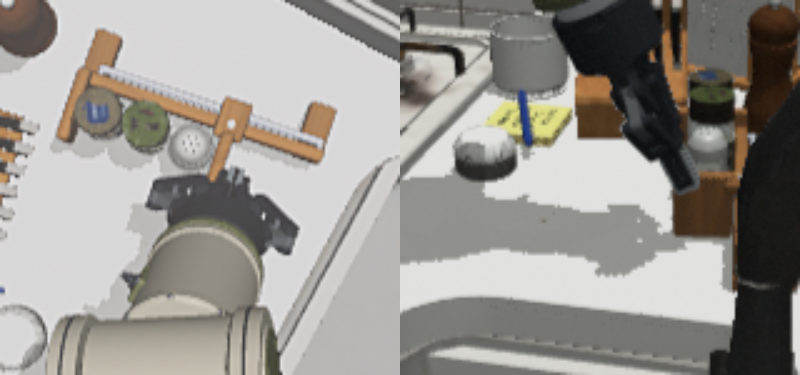

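All three stand side by side, touching (100,115), (147,125) and (190,147). The bookend is up against them with 9 N on the fingers. Retracting sideways, then back and up.

Call:
apply_moves([
  [0,4,0,0,0,0],
  [0,12,0,0,0,0],
  [0,14,0,0,0,0],
  [-15,0,-7,0,0,0],
  [-20,0,-9,0,0,0],
])

```text
time: 26.9
tool_pos: [562.2, -44.2, 31.0]
tcp_rot: [180.0, -24.8, -20.1]
ft_force: [-0.0, 0.3, 0.9]
finger_gap: -0.0
grip_force: 0.0
```

Call:
apply_moves([
  [-20,0,-9,0,0,0],
  [-20,0,-9,0,0,0],
  [10,0,-22,0,0,0],
  [10,0,-22,0,0,0],
  [0,0,0,0,0,0],
])

```text
time: 27.52
tool_pos: [523.0, -28.8, 81.5]
tcp_rot: [-180.0, -25.1, -20.0]
ft_force: [-0.9, -0.2, 0.0]
finger_gap: -0.1
grip_force: 0.0
```

```bash
python3 -c "
from h import *
caps();look('l')"
```

```text
jarL 313 [-20.8 -22.7] [40. 43.] z 106.0
jarR 294 [-18.8 -62.2] [39. 38.] z 106.0
salt 197 [ -21.3 -102.6] [32. 33.] z 87.0
27.575 [521.8 -28.7  79.7] tcp rack [-105.1 -175.5] [-1.  -0.1 -0.2]
top salt_shaker [622.  11.   2.] 0.76 [ -24.5 -103.4]
top bookend_push [611. -20.  35.] 0.62 [ -24.6 -137. ]
side bookend_push [610. -19.  34.] 0.56 [ -25.9 -136.6]
top spice_jar_1 [652.  89.   1.] 0.76 [-22.8 -19.9]
top spice_jar_1 [644.  48.  -1.] 0.71 [-16.9 -61.6]
side spice_jar_1 [611. -19.  34.] 0.21 [ -24.6 -135.8]
bookend y [-135.44557809 -129.29309824 -107.89851087]
```

```bash
python3 -c "
from h import *
print(job.hand_in())"
```

```text
the job is handed in; nothing more can be done
None
```

I pushed the salt shaker to the fence beside the two jars and slid the bookend snug against the row (about 0.065 m by my measurement); the job is handed in with the arm clear, and no verdict was returned.

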